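# Twig into the pedal bin

## Task

Throw the pruned twig lying on the table into the little pedal bin: press the bin's pedal right down to its stop, so that the lid swings right up and stays open by itself, let the twig go inside the bin, then tip the lid shut again. Leave the coffee cup and its saucer, the books, the secateurs and the other things on the table where they are.

Things in the scene. Friction and masses are not known exactly. Their poses are not given: they have to be found in the camera images.
- bin: Round brushed-steel table-top pedal bin, fixed in place, 156 mm across (black foot 162 mm), rim 175 mm high, mouth 150 mm across, inner floor 50 mm up. Origin: centre of its underside. -x points to its front, where the pedal sticks out; +x to its back, where a black push-rod channel (44 mm wide, reaching 91 mm from the axis) runs up to the lid hinge; z up.
- pedal_tread (a point): Centre of the top of the pedal's tread, a ribbed steel plate 52 mm (front to back) by 66 mm wide, 125 mm in front of the bin's axis (47 mm clear of its wall), 45 mm above the table at rest and 20 mm at the stop. The pedal is a lever hinged inside the foot, 105 mm behind this point.
- pedal (a joint): Pedal angle in rad: 0 at rest, 0.24 down on its stop; a spring lifts it when released. Pressing at the tread's centre takes about 5 to 7 N until the stop. Through a push rod and a lifting tab it pushes the lid open by 6.5 times its own angle; it cannot pull the lid shut.
- lid (a joint): Lid angle in rad: 0 shut, 1.57 upright, 1.80 leaning back on its stop. The pedal at its stop lifts it upright, to 1.56, past its balance point (about 1.4); it then falls back to 1.80 and stays open when the pedal is released. Pressed less far, it falls shut again. Pushed from behind to under about 1.35 it falls shut by its own weight in about a second.
- lid_hinge (a point): Middle of the lid's hinge, at the back of the rim, 82 mm behind the bin's axis and 176 mm above the table; the hinge's axis is level and runs across the bin (along the bin's y).
- lid_front_edge (a point): Middle of the front edge of the lid, a shallow steel dome 160 mm across, 21 mm thick in its middle and 10 mm at its edge, 60 g; this point is 161 mm from the hinge. With the lid leaning fully back it is about 332 mm above the table.
- twig_mid (a point): Pruned twig: dark stem 104 mm long, 12 mm thick, lying on the table, about 25 g. Point: middle of the stem, on its axis, 6 mm up. x: along the stem towards its leafy end; z up. A thin side shoot leaves the stem 19 mm ahead of the point to the +y side and carries two small green leaves, out to 47 mm. The stem is bare from 50 mm behind the point to 12 mm ahead of it.
- saucer: White saucer, 120 mm across, 14 mm high, with the cup standing on it; origin under its centre. To be left alone.
- cup: White espresso cup, 62 mm across and 56 mm high, with a handle, on the saucer; origin under its centre. To be left alone.
- book_low: Lower of two stacked hardback books, 135 x 205 x 28 mm; origin under its centre. To be left alone.
- book_top: Upper of the two stacked books, 128 x 195 x 34 mm; origin under its centre. To be left alone.
- secateurs: Secateurs with black handles lying flat, 190 mm long along x, 75 mm wide, 18 mm high; origin on the table near the middle. To be left alone.
- remote: Black remote control lying flat, 165 x 42 x 18 mm, long along its x; origin under its centre. To be left alone.
- candle: Candle in an amber glass, 72 mm across, 80 mm high; origin under its centre. To be left alone.
- coasters: Stack of four round cork coasters, 95 mm across, 22 mm high; origin under its centre. To be left alone.
Things that resemble listed ones, but are neither listed nor needed, are in the scene too. Of the things that look like the part that bears twig_mid, the largest one is meant.

How it is judged:
By the outcome, as a careful person would: the job done as asked, in the order asked, and still so for the second after the job is handed in, with the robot touching nothing.
It also fails if it takes over 70 s, if anything falls off the work surface, if the arm or the gripper's body presses on something with over 40 N, if the wrist force passes 120 N, or if a joint passes its speed limit or range.

## Robot

A 6-joint arm with a two-finger parallel gripper is mounted at the origin on the work surface. World frame = base frame: x ahead of the robot, y to its left, z up, the work surface at z = 0. Lengths are in m, angles in degrees, forces in N, time in s.
With the tool pointing down it reaches from about 0.25 to 0.85 m from the base axis. Payload 12.5 kg.
Tool frame: the origin (TCP) lies midway between the tips of the shut fingers; the grasp point (between the pads) lies r.pinch_z behind it (r.pinch_z is the distance from the TCP to the grasp point, in m); z points along the fingers, y is the line along which they close (so a half turn about z gives the same grasp; the last joint's range is limited). The gripper opens to 93 mm and grips with 3 to 60 N. Pads are 15 mm wide; open, the fingers measure 128 mm over their backs; the gripper's body (75 mm by 188 mm) begins 65 mm behind the grasp point.
Start: joints at [-78.644, 20.094, 94.641, -0, 65.266, -4.847], TCP at [0.153, -0.528, 0.219] pointing down, gripper open.
Joint ranges: [-157.81, 157.81], [-45, 120.19], [0.68, 151.7], [-89.99, 269.99], [4.06, 180], [-164.3, 164.3]. Speed limits (degrees/s): [127.2, 127.2, 159.86, 180, 180, 180].

## Interface

Orientations are given as a 3x3 rotation matrix whose columns are the frame's x, y, z axes.
In Python, from bench import r gives the robot as it stands.
- The arm moves only by the tool carry_out, never from a script. Its arguments are lists of equal length, an entry for each row: "xyz": the shift along the world's x, y, z in m, a list of three; "yaw": the turn about the world's z in degrees. A call has 1 to 5 rows; each row shifts and turns the commanded pose from where the row before left it; what a row does not reach is not made up. A row lasts 1/8 s, in which the tool goes at most 62.5 mm and 10.7 degrees, less where a joint would pass 70% of its speed; a pose out of reach is approached as far as the arm can. A call with a gripper value outside its range is refused whole. "gripper" is the finger opening in m, from 0 to 0.093, set as the call begins (left out, the last holds). The fingers move at their own pace and stop on an object; the grip force is fixed at half the most. Time passes only in rows, so rows that do not move let the fingers close. It gives the time, the measured TCP pose, the force, the opening and the grip force at its end, in the units of the state.
- r.observe(): the state, without advancing time (a new reading comes with each control period).
- r.capture(name): name is "side" or "top"; returns a dict with "img" (480x640x3 uint8, blue, green, red), "fx", "fy", "cx", "cy" (pixels), "world_from_camera" (4x4, takes a point from camera to world coordinates). Camera axes: x right, y down, z forward; pixel columns grow to the right and rows downward; lengths in m; the calibration is good to about 2 mm. A picture is of the moment at which its call begins. There is no depth.
- r.job_done(): hands the job in; it is judged then, once.
Trained networks look in the newest picture that a camera, given by its name, has taken for a name from the list of things; names that differ only in an ending like _2 or _b are one class to them, and where a whole thing is asked for, a point or a joint stands for the part that bears it (a point fixed in the world has none). Each returns a list of dicts, best first, with "conf" (0 to 1); they miss things now and then, are a little off and sometimes report something else, mostly with a low value. They report only what shows in the picture. A call takes as long as a camera call. They do not tell look-alikes from the thing itself.
- r.cut_out(camera, name): "mask" (480x640 bool, what is visible of it) and "box" ([centre column, centre row, width, height] in pixels, round what is visible of it).
- r.mark_of(camera, name): "position" ([row, column] in pixels: a listed point, or the origin of a listed thing).
The state is a dict: "time_s": time; "joint_positions": joint angles; "dq": joint speeds; "joint_torque": joint torques, N m; "tool_pos": TCP position; "tool_rot": TCP orientation; "force": force on the tool from outside, world axes, zero at the start; "ft_torque": the same for the moment, N m; "finger_gap": finger opening in m; "gripper_force": force on a finger pad.
Only numpy, scipy, OpenCV 4.12 (cv2) and the standard library are available. Lean on these libraries where they do the work, as an engineer would, in place of code of your own. Each camera call takes 0.05 s, during which the arm holds its last target. There are 200 camera calls.

## Working session

There is one attempt and no reset: what is moved stays moved. The work goes in short steps, Python scripts to look and compute and a tool call to move; the robot and the scene stay as the last step left them, time stands still between calls to the robot, and variables do not carry over. Pictures are saved under pics/ and viewed, at most 10 in all, crops included, and the job is handed in when it is done.

Besides the shell and the picture viewer there is one more tool, called after "Request:" in YAML: its name, and indented under it one key for each argument. carry_out: Moves the arm, as the interface text tells. Its arguments: {"type":"object","properties":{"xyz":{"type":"array"},"yaw":{"type":"array"},"gripper":{"type":"number"}},"required":["xyz","yaw"]}

```bash
mkdir -p pics; cat > h.py <<'E'
import numpy as np, cv2
from bench import r
def ray(c,rc):
    T=np.array(c["world_from_camera"]); d=T[:3,:3]@np.array([(rc[1]-c["cx"])/c["fx"],(rc[0]-c["cy"])/c["fy"],1]); return T[:3,3],d/np.linalg.norm(d)
def atz(c,rc,z):
    o,d=ray(c,rc); return o+d*(z-o[2])/d[2]
def tri(rs):
    A=0;b=0
    for o,d in rs:
        P=np.eye(3)-np.outer(d,d); A=A+P; b=b+P@o
    return np.linalg.solve(A,b)
def proj(c,p):
    q=np.linalg.inv(np.array(c["world_from_camera"]))@np.append(p,1); return (c["cx"]+c["fx"]*q[0]/q[2], c["cy"]+c["fy"]*q[1]/q[2])
E
python3 - <<'E'
from h import *
np.set_printoptions(precision=3,suppress=True)
C={n:r.capture(n) for n in("side","top")}
for n in C:
    cv2.imwrite(f"pics/{n}0.png",C[n]["img"]); print(n,np.array(C[n]["world_from_camera"])[:3],C[n]["fx"])
for k in["bin","pedal_tread","lid_hinge","lid_front_edge","twig_mid","saucer","book_top","secateurs","candle","remote","coasters"]:
    for n in C:
        for m in r.mark_of(n,k)[:4]: print(k,n,np.round(m["position"]),round(m["conf"],2),atz(C[n],m["position"],0.0))
for n in C:
    for m in r.cut_out(n,"twig_mid"): print(n,np.round(m["box"]),m["mask"].sum(),round(m["conf"],2))
print(r.pinch_z,r.observe()["tool_rot"])
E
```

```text
side [[-0.361 -0.544  0.757 -0.288]
 [-0.932  0.192 -0.307  0.336]
 [ 0.021 -0.817 -0.576  0.772]] 451.022751763628
top [[ 0.015 -0.984  0.179  0.388]
 [-1.    -0.02  -0.024  0.018]
 [ 0.027 -0.179 -0.983  1.233]] 518.3325716898244
bin side [290. 270.] 0.73 [ 0.582  0.118 -0.   ]
bin top [332. 187.] 0.44 [0.396 0.294 0.   ]
pedal_tread side [286. 320.] 0.74 [ 0.553 -0.012  0.   ]
pedal_tread top [286. 308.] 0.64 [0.51  0.016 0.   ]
pedal_tread top [347. 140.] 0.6 [0.362 0.401 0.   ]
lid_hinge side [232. 234.] 0.59 [0.878 0.145 0.   ]
lid_hinge side [384. 171.] 0.56 [0.366 0.389 0.   ]
lid_hinge top [226. 225.] 0.77 [0.652 0.218 0.   ]
lid_hinge top [180. 343.] 0.71 [ 0.775 -0.067  0.   ]
lid_front_edge side [238. 299.] 0.71 [ 0.784 -0.031  0.   ]
lid_front_edge top [264. 288.] 0.78 [0.561 0.063 0.   ]
twig_mid side [234. 356.] 0.49 [ 0.743 -0.204  0.   ]
twig_mid top [251. 405.] 0.86 [ 0.599 -0.218  0.   ]
twig_mid top [276. 360.] 0.74 [ 0.536 -0.11   0.   ]
twig_mid top [198. 398.] 0.66 [ 0.729 -0.204  0.   ]
twig_mid top [330. 382.] 0.63 [ 0.409 -0.162  0.   ]
saucer side [235. 312.] 0.59 [ 0.784 -0.074  0.   ]
saucer side [292. 268.] 0.44 [0.575 0.126 0.   ]
saucer top [178. 343.] 0.7 [ 0.778 -0.068  0.   ]
book_top top [233. 490.] 0.7 [ 0.648 -0.428  0.   ]
secateurs top [328. 384.] 0.8 [ 0.412 -0.167  0.   ]
candle side [386. 168.] 0.61 [0.366 0.396 0.   ]
candle top [344. 141.] 0.56 [0.369 0.399 0.   ]
remote top [184. 263.] 0.82 [0.76 0.13 0.  ]
coasters side [360. 224.] 0.94 [0.394 0.275 0.   ]
coasters top [334. 190.] 0.68 [0.393 0.287 0.   ]
side [349. 236.   5.   3.] 6 0.62
top [396. 190.  31.  13.] 202 0.76
top [257. 247.  75.  77.] 4694 0.68
top [395. 253.  33.  44.] 403 0.58
top [362. 276.  39.  12.] 189 0.57
0.0188 [[ 0.96   0.279  0.   ]
 [ 0.279 -0.96  -0.   ]
 [ 0.     0.    -1.   ]]
```

View pics/top0.png

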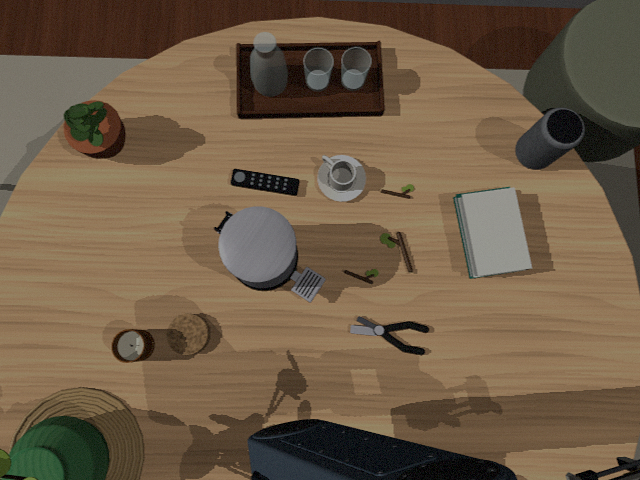

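View pics/side0.png

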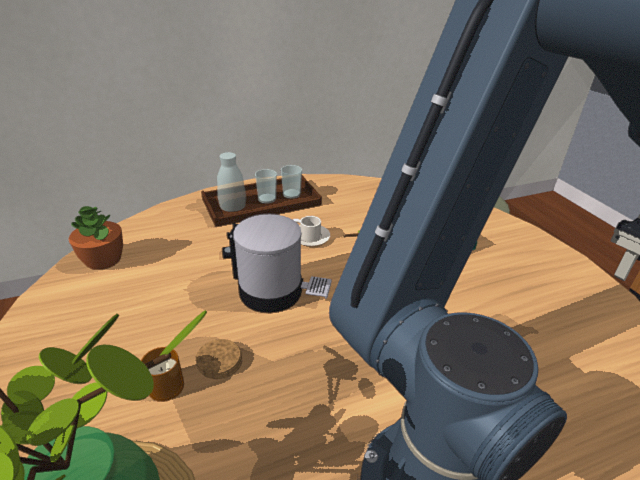

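```bash
python3 -c "
import cv2
a=cv2.imread('pics/top0.png')[160:300,330:450]
cv2.imwrite('pics/crop.png',cv2.resize(a,None,fx=4.2,fy=4.2,interpolation=cv2.INTER_CUBIC))"
```

```text
(no output)
```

View pics/crop.png

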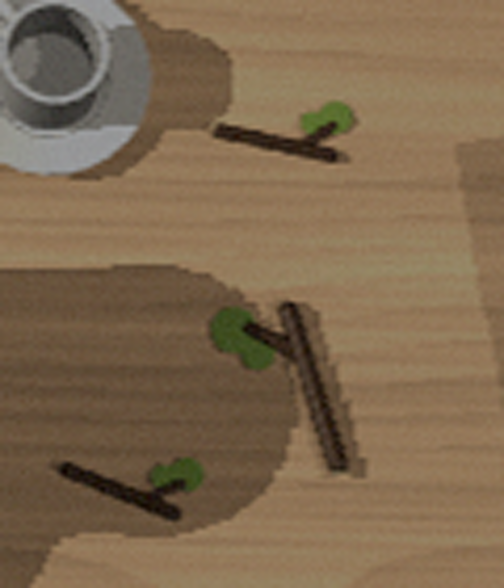

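The three twigs are at px (405,252), (396,192) and (360,277), given as column, row. The one at (405,252) is clearly the longest and thickest: its stem runs from its leafy end at (399,233) to its bare end at (411,271), with the leaves at the left. That's the one to take. The bin lid is at (258,247) with the pedal at (308,286), and the arm hides the twigs from the side camera.

```bash
python3 - <<'E'
from h import *
np.set_printoptions(precision=3,suppress=True)
C={n:r.capture(n) for n in("side","top")}
t,s=C["top"],C["side"]
def best(n,k): return r.mark_of(n,k)[0]["position"]
P={}
for k in["pedal_tread","lid_front_edge","lid_hinge"]:
    a,b=best("top",k),best("side",k); print(k,a,b,"tri",tri([ray(t,a),ray(s,b)]))
    P[k]=atz(t,a,{"pedal_tread":.045,"lid_front_edge":.176,"lid_hinge":.176}[k]); print("  byz",P[k],atz(s,b,P[k][2]))
b=best("side","bin"); print("bin side",atz(s,b,0), r.mark_of("top","bin"))
# lid circle
m=[x for x in r.cut_out("top","lid_hinge")]; print([(np.round(x["box"]),x["conf"]) for x in m])
for rc in[(233,398.6),(271.4,411.4),(252,405)]: print("twig",atz(t,rc,.006))
# hypotheses: bin axis from pedal
f=P["lid_hinge"]-P["pedal_tread"]; f[2]=0; print("yaw",np.degrees(np.arctan2(f[1],f[0])),np.linalg.norm(f),P["pedal_tread"]+f/np.linalg.norm(f)*.125)
print(atz(t,(245,258),.19))
E
```

```text
pedal_tread [286.6, 307.8] [283.3, 319.7] tri [0.501 0.013 0.057]
  byz [0.503 0.015 0.045] [0.514 0.006 0.045]
lid_front_edge [267.2, 290.9] [238.3, 296.6] tri [0.531 0.055 0.18 ]
  byz [0.53  0.051 0.176] [0.54  0.057 0.176]Traceback (most recent call last):
  File "<stdin>", line 8, in <module>
  File "<stdin>", line 5, in best
IndexError: list index out of range
```

```bash
python3 - <<'E'
from h import *
np.set_printoptions(precision=3,suppress=True)
C={n:r.capture(n) for n in("side","top")}
t,s=C["top"],C["side"]
for k in["bin","pedal","pedal_tread","lid","lid_front_edge","lid_hinge"]:
  for n in C:
    for f in("cut_out","mark_of"):
      try:
        for m in getattr(r,f)(n,k)[:3]: print(f,k,n,np.round(m.get("box",m.get("position")),1),round(m["conf"],2), m["mask"].sum() if "mask" in m else "")
      except Exception as e: print(f,k,n,e)
P=atz(t,(286.5,308),.045)
from scipy.optimize import least_squares
# lid centre, outline extreme pixels in top picture: left 219, right 297, top 207; hinge ends (218,231),(230,214)
for rc in[(233,398.6),(271.4,411.4),(252,405)]: print("twig",atz(t,rc,.006))
print(P,atz(t,(222,224),.176),"lid c",atz(t,(246,258),.184))
E
```

```text
cut_out bin side [278.1 263.1 102.6 103.6] 0.97 6653
mark_of bin side [291.4 271.9] 0.67 
cut_out bin top [269.6 254.7 110.1  96.3] 0.86 6164
mark_of bin top [251.9 403.4] 0.56 
cut_out pedal side [317.6 287.   29.8  18.4] 0.82 431
mark_of pedal side it knows: bin, book_low, book_top, candle, coasters, cup, lid_front_edge, lid_hinge, pedal_tread, remote, saucer, secateurs, twig_mid
cut_out pedal top [305.6 285.3  38.6  41.2] 0.71 740
mark_of pedal top it knows: bin, book_low, book_top, candle, coasters, cup, lid_front_edge, lid_hinge, pedal_tread, remote, saucer, secateurs, twig_mid
cut_out pedal_tread side [315.4 288.   29.2  19.8] 0.86 463
mark_of pedal_tread side [285.7 319.8] 0.87 
mark_of pedal_tread side [239.3 311.9] 0.64 
cut_out pedal_tread top [308.5 286.8  31.3  35.3] 0.71 765
mark_of pedal_tread top [283.7 308.7] 0.94 
cut_out lid side [264.6 235.2  67.7  41.1] 0.69 2188
mark_of lid side it knows: bin, book_low, book_top, candle, coasters, cup, lid_front_edge, lid_hinge, pedal_tread, remote, saucer, secateurs, twig_mid
cut_out lid top [259.6 242.1  81.2  76.9] 0.89 4758
m
[... 458 characters left out ...]
id_front_edge top [187.9 332.5  47.1  43.3] 0.23 1430
mark_of lid_front_edge top [265.5 289.1] 0.61 
mark_of lid_front_edge top [286.4 306.5] 0.31 
cut_out lid_hinge side [263.8 235.2  66.2  41.5] 0.73 2234
mark_of lid_hinge side [233.2 233.5] 0.63 
mark_of lid_hinge side [235.2 309.3] 0.44 
cut_out lid_hinge top [341.1 180.6  48.9  43.9] 0.59 1114
cut_out lid_hinge top [256.2 245.5  78.5  82.7] 0.58 4717
cut_out lid_hinge top [130.8 346.2  37.1  31.3] 0.16 1142
mark_of lid_hinge top [224.2 225.4] 0.73 
mark_of lid_hinge top [178.3 341.5] 0.34 
twig [ 0.641 -0.203  0.006]
twig [ 0.548 -0.232  0.006]
twig [ 0.595 -0.218  0.006]
[0.504 0.015 0.045] [0.622 0.192 0.176] lid c [0.571 0.119 0.184]
```

```bash
python3 - <<'E'
from h import *
from scipy.optimize import least_squares
np.set_printoptions(precision=3,suppress=True)
C={n:r.capture(n) for n in("side","top")}
L={"ped":(-.125,0,.045),"hin":(.082,0,.176),"fr":(-.079,0,.178),"org":(0,0,0),"lc":(0,0,.186)}
O=[("ped","top",286,308.2),("ped","side",285,319.8),("fr","top",266,290),("fr","side",239,297.5),("hin","top",224.5,225.3),("hin","side",232.5,233.8),("org","side",291,271),("lc","top",245.5,257.8)]
def W(p,l): c,s=np.cos(p[2]),np.sin(p[2]); return np.array([p[0]+c*l[0]-s*l[1],p[1]+s*l[0]+c*l[1],l[2]])
def f(p): return np.concatenate([np.array(proj(C[n],W(p,L[k])))-(c,rr) for k,n,rr,c in O])
q=least_squares(f,[.57,.12,1],loss="soft_l1"); p=q.x
print(p[:2],np.degrees(p[2]));print(f(p).reshape(-1,2))
u=np.array([np.cos(p[2]),np.sin(p[2])]);print("u",u,"press",p[:2]-.135*u, "behind",p[:2]+.17*u)
E
```

```text
[0.573 0.119] 58.053868655017276
[[ 0.385 -0.832]
 [-1.685  0.585]
 [ 0.138  0.506]
 [ 2.4    0.148]
 [ 0.053  0.221]
 [ 0.088 -0.972]
 [-0.814  1.277]
 [-0.057 -0.399]]
u [0.529 0.849] press [0.501 0.005] behind [0.663 0.264]
```

Request:
carry_out:
  xyz:
    - [0.023, 0.035, 0]
    - [0.023, 0.035, 0]
    - [0.023, 0.035, 0]
    - [0.023, 0.035, 0]
    - [0.023, 0.035, 0]
  yaw: [0, 0, 0, 0, 0]
  gripper: 0

```text
time_s: 3.52
tool_pos: [0.2691, -0.352, 0.2188]
tool_rot: [[0.96, 0.279, 0.0], [0.279, -0.96, -0.0], [0.0, 0.0, -1.0]]
force: [0.7, 0.4, 0.2]
finger_gap: 0.0476
gripper_force: 0.0
```

Request:
carry_out:
  xyz:
    - [0.023, 0.035, 0]
    - [0.023, 0.035, 0]
    - [0.023, 0.035, 0]
    - [0.023, 0.035, 0]
    - [0.023, 0.035, 0]
  yaw: [8, 8, 8, 8, 10]

```text
time_s: 4.15
tool_pos: [0.3842, -0.1769, 0.2188]
tool_rot: [[0.522, 0.853, 0.0], [0.853, -0.522, -0.0], [0.0, 0.001, -1.0]]
force: [0.4, -1.2, -0.3]
finger_gap: 0.0008
gripper_force: 0.0
```

Request:
carry_out:
  xyz:
    - [0.023, 0.035, 0]
    - [0.023, 0.035, 0]
    - [0.023, 0.035, 0]
    - [0.023, 0.035, 0]
    - [0.023, 0.035, 0]
  yaw: [0, 0, 0, 0, 0]

```text
time_s: 4.78
tool_pos: [0.4992, -0.0018, 0.2187]
tool_rot: [[0.527, 0.85, 0.0], [0.85, -0.527, -0.0], [0.0, 0.0, -1.0]]
force: [0.2, -0.3, 0.3]
finger_gap: 0.0003
gripper_force: 0.0
```

Request:
carry_out:
  xyz:
    - [0.003, 0.004, -0.04]
    - [0, 0, -0.05]
    - [0, 0, -0.05]
    - [0, 0, -0.02]
    - [0, 0, -0.008]
  yaw: [0, 0, 0, 0, 0]

```text
time_s: 5.4
tool_pos: [0.5011, 0.0009, 0.0496]
tool_rot: [[0.527, 0.85, -0.002], [0.85, -0.527, 0.0], [-0.001, -0.001, -1.0]]
force: [0.1, 0.4, -0.5]
finger_gap: 0.0006
gripper_force: 0.0
```

Request:
carry_out:
  xyz:
    - [0, 0, -0.006]
    - [0, 0, -0.006]
    - [0, 0, -0.006]
    - [0, 0, -0.006]
    - [0, 0, -0.004]
  yaw: [0, 0, 0, 0, 0]

```text
time_s: 6.02
tool_pos: [0.5027, 0.0012, 0.0239]
tool_rot: [[0.527, 0.85, 0.003], [0.85, -0.527, 0.0], [0.002, 0.002, -1.0]]
force: [-0.1, 4.3, 8.1]
finger_gap: 0.0005
gripper_force: 3.6
```

Request:
carry_out:
  xyz:
    - [0, 0, -0.003]
    - [0, 0, -0.001]
  yaw: [0, 0]

```text
time_s: 6.28
tool_pos: [0.5029, 0.0011, 0.0199]
tool_rot: [[0.527, 0.85, 0.003], [0.85, -0.527, 0.0], [0.002, 0.003, -1.0]]
force: [-0.2, 3.2, 6.8]
finger_gap: 0.0003
gripper_force: 2.9
```

Request:
carry_out:
  xyz:
    - [0, 0, -0.002]
    - [0, 0, -0.001]
  yaw: [0, 0]

```text
time_s: 6.52
tool_pos: [0.5032, 0.0011, 0.0173]
tool_rot: [[0.527, 0.85, 0.004], [0.85, -0.527, 0.0], [0.002, 0.003, -1.0]]
force: [-1.4, 4.3, 12.8]
finger_gap: 0.0002
gripper_force: 6.3
```

Request:
carry_out:
  xyz:
    - [0, 0, -0.001]
    - [0, 0, 0]
    - [0, 0, 0]
    - [0, 0, 0]
  yaw: [0, 0, 0, 0]

```text
time_s: 7.02
tool_pos: [0.5032, 0.0012, 0.0168]
tool_rot: [[0.527, 0.85, 0.004], [0.85, -0.527, 0.0], [0.002, 0.003, -1.0]]
force: [-3.0, 3.9, 17.7]
finger_gap: 0.0004
gripper_force: 8.5
```

```bash
python3 - <<'E'
from h import *
a=r.capture("top")["img"][120:330,160:440]; b=r.capture("side")["img"][120:330,160:440]
cv2.imwrite("pics/p1.png",np.hstack([cv2.resize(x,(400,300)) for x in(a,b)]))
E
```

```text
(no output)
```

View pics/p1.png

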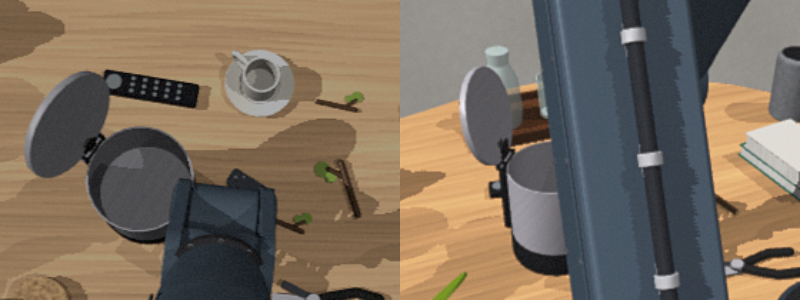

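The lid (left panel, about (68,125)) is open and leaning back on its stop. The twig at (348,188) in that panel hasn't moved.

Request:
carry_out:
  xyz:
    - [0, 0, 0.02]
    - [0, 0, 0.04]
    - [0, 0, 0.05]
    - [0, 0, 0.04]
    - [0.01, -0.03, 0.03]
  yaw: [0, 0, 0, 0, -5]
  gripper: 0

```text
time_s: 7.75
tool_pos: [0.5119, -0.0285, 0.1975]
tool_rot: [[0.599, 0.801, 0.003], [0.801, -0.599, -0.0], [0.002, 0.003, -1.0]]
force: [-0.1, -0.0, -0.0]
finger_gap: 0.0003
gripper_force: 0.0
```

Request:
carry_out:
  xyz:
    - [0.014, -0.038, 0]
    - [0.014, -0.038, 0]
    - [0.014, -0.038, 0]
    - [0.014, -0.038, 0]
    - [0.014, -0.038, 0]
  yaw: [-8, -8, -8, -8, -4]
  gripper: 0.06

```text
time_s: 8.38
tool_pos: [0.5821, -0.2206, 0.1956]
tool_rot: [[0.956, 0.293, 0.002], [0.293, -0.956, -0.001], [0.001, 0.001, -1.0]]
force: [0.0, -0.7, -0.2]
finger_gap: 0.046
gripper_force: 0.0
```

```bash
python3 - <<'E'
from h import *
np.set_printoptions(precision=3,suppress=True)
C={n:r.capture(n) for n in("side","top")}
for n in C:
    for m in r.mark_of(n,"twig_mid"): print(n,np.round(m["position"],1),round(m["conf"],2),atz(C[n],m["position"],.006))
    for m in r.cut_out(n,"twig_mid"): print(n,np.round(m["box"]),m["mask"].sum())
S=C["side"]; print("expected side ends",[proj(S,p) for p in((.641,-.203,.006),(.548,-.232,.006))])
o=r.observe();print(o["tool_pos"],o["finger_gap"])
a=S["img"][180:320,300:500]; b=C["top"]["img"][120:330,160:440]
cv2.imwrite("pics/p2.png",np.hstack([cv2.resize(x,(400,300)) for x in(b,a)]))
E
```

```text
side [258.1 380.3] 0.59 [ 0.602 -0.214  0.006]
side [392. 266.  12.   8.] 36
side [163. 373.  40.  56.] 1399
top [195.3 395.7] 0.66 [ 0.736 -0.197  0.006]
top [278.  358.3] 0.65 [ 0.53  -0.105  0.006]
top [396. 193.  30.  14.] 197
top [363. 277.  34.  14.] 184
expected side ends [(np.float64(370.5686022020519), np.float64(251.2819711770935)), (np.float64(395.0124471589289), np.float64(267.8241113769212))]
[ 0.581 -0.218  0.195] 0.05988425121809234
```

View pics/p2.png

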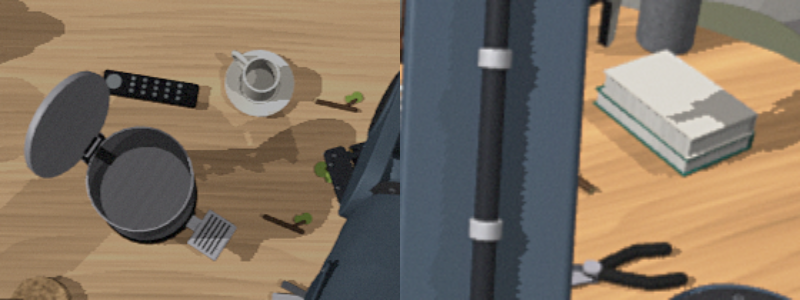

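The left panel shows the lid still open at (68,125) and the pedal back up at (210,235). In the side view the twig's bare end is at (396,268), against a predicted (395,268), so its pose and height agree.

Request:
carry_out:
  xyz:
    - [0, -0.004, -0.05]
    - [0, 0, -0.05]
    - [0, 0, -0.05]
    - [0, 0, -0.025]
    - [0, 0, -0.01]
  yaw: [0, 0, 0, 0, 0]

```text
time_s: 9.3
tool_pos: [0.581, -0.222, 0.0087]
tool_rot: [[0.955, 0.297, -0.002], [0.297, -0.955, 0.001], [-0.001, -0.001, -1.0]]
force: [0.5, -0.3, -0.1]
finger_gap: 0.0604
gripper_force: 0.0
```

Request:
carry_out:
  xyz:
    - [0, 0, -0.004]
    - [0, 0, -0.002]
    - [0, 0, 0]
  yaw: [0, 0, 0]

```text
time_s: 9.68
tool_pos: [0.5819, -0.2232, 0.0044]
tool_rot: [[0.955, 0.296, 0.001], [0.296, -0.955, -0.0], [0.001, 0.001, -1.0]]
force: [0.5, -0.1, -0.1]
finger_gap: 0.06
gripper_force: 0.0
```

Request:
carry_out:
  xyz:
    - [0, 0, -0.001]
    - [0, 0, 0]
    - [0, 0, 0]
    - [0, 0, 0]
    - [0, 0, 0]
  yaw: [0, 0, 0, 0, 0]
  gripper: 0

```text
time_s: 10.3
tool_pos: [0.5815, -0.2231, 0.0026]
tool_rot: [[0.955, 0.296, -0.0], [0.296, -0.955, 0.0], [-0.0, -0.0, -1.0]]
force: [-0.5, 0.3, 0.1]
finger_gap: 0.0142
gripper_force: 0.1
```

Request:
carry_out:
  xyz:
    - [0, 0, 0.02]
    - [0, 0, 0.05]
    - [0, 0, 0.06]
    - [0, 0, 0.06]
    - [0, 0, 0.06]
  yaw: [0, 0, 0, 0, 0]

```text
time_s: 10.92
tool_pos: [0.5811, -0.2229, 0.2563]
tool_rot: [[0.955, 0.296, 0.001], [0.296, -0.955, -0.001], [0.001, 0.001, -1.0]]
force: [0.9, -0.4, -0.3]
finger_gap: 0.0107
gripper_force: 30.0
```

Request:
carry_out:
  xyz:
    - [-0.002, 0.041, 0]
    - [-0.002, 0.041, 0]
    - [-0.002, 0.041, 0]
    - [-0.002, 0.041, 0]
    - [-0.002, 0.041, 0]
  yaw: [8, 8, 8, 8, 9]

```text
time_s: 11.55
tool_pos: [0.5712, -0.0168, 0.2542]
tool_rot: [[0.523, 0.853, 0.001], [0.853, -0.523, -0.0], [0.001, 0.001, -1.0]]
force: [0.5, -0.5, -1.1]
finger_gap: 0.0111
gripper_force: 30.0
```

Request:
carry_out:
  xyz:
    - [-0.002, 0.041, 0]
    - [-0.003, 0.04, 0]
    - [-0.003, 0.04, 0]
    - [0, 0, 0]
  yaw: [0, 0, 0, 0]

```text
time_s: 12.05
tool_pos: [0.5631, 0.1049, 0.254]
tool_rot: [[0.524, 0.851, 0.001], [0.851, -0.524, 0.0], [0.001, 0.001, -1.0]]
force: [-0.1, 0.2, -0.8]
finger_gap: 0.0108
gripper_force: 30.0
```

```bash
python3 - <<'E'
from h import *
o=r.observe();print(o["tool_pos"],o["finger_gap"],o["gripper_force"])
a=r.capture("top")["img"][120:330,160:440]; b=r.capture("side")["img"][120:330,160:440]
cv2.imwrite("pics/p3.png",np.hstack([cv2.resize(x,(400,300)) for x in(a,b)]))
E
```

```text
[0.563077   0.10485194 0.25395573] 0.010791567151791182 29.97929960489273
```

View pics/p3.png

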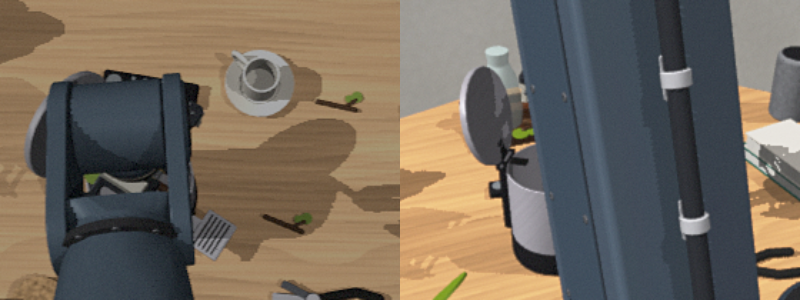

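The twig is held above the bin mouth, with its leaves at (522,133) in the side panel just above the rim. The lid is open behind it at (485,115).

Request:
carry_out:
  xyz:
    - [0, 0, -0.025]
    - [0, 0, -0.025]
    - [0, 0, -0.02]
    - [0, 0, 0]
  yaw: [0, 0, 0, 0]

```text
time_s: 12.65
tool_pos: [0.563, 0.1016, 0.182]
tool_rot: [[0.528, 0.849, -0.002], [0.849, -0.528, -0.0], [-0.001, -0.002, -1.0]]
force: [-0.4, -0.3, 0.1]
finger_gap: 0.0105
gripper_force: 30.0
```

Request:
carry_out:
  xyz:
    - [0, 0, -0.02]
    - [0, 0, -0.02]
    - [0, 0, 0]
  yaw: [0, 0, 0]

```text
time_s: 13.02
tool_pos: [0.5633, 0.1022, 0.1428]
tool_rot: [[0.528, 0.85, -0.001], [0.85, -0.528, -0.0], [-0.001, -0.001, -1.0]]
force: [0.2, -0.7, -0.4]
finger_gap: 0.011
gripper_force: 30.0
```

Request:
carry_out:
  xyz:
    - [0, 0, -0.015]
    - [0, 0, 0]
    - [0, 0, 0]
  yaw: [0, 0, 0]

```text
time_s: 13.4
tool_pos: [0.5637, 0.1029, 0.128]
tool_rot: [[0.527, 0.85, 0.0], [0.85, -0.527, 0.0], [0.0, 0.0, -1.0]]
force: [0.7, -0.6, -0.7]
finger_gap: 0.0112
gripper_force: 30.0
```

Request:
carry_out:
  xyz:
    - [0, 0, 0]
    - [0, 0, 0]
    - [0, 0, 0]
    - [0, 0, 0]
    - [0, 0, 0]
  yaw: [0, 0, 0, 0, 0]
  gripper: 0.05

```text
time_s: 14.02
tool_pos: [0.5635, 0.1029, 0.1276]
tool_rot: [[0.527, 0.85, -0.0], [0.85, -0.527, -0.0], [-0.0, -0.0, -1.0]]
force: [-0.3, -0.9, -0.1]
finger_gap: 0.0494
gripper_force: 0.0
```

Request:
carry_out:
  xyz:
    - [0, 0, 0.03]
    - [0, 0, 0.04]
    - [0, 0, 0.05]
    - [0, 0, 0.05]
    - [0, 0, 0.05]
  yaw: [0, 0, 0, 0, 0]

```text
time_s: 14.65
tool_pos: [0.5632, 0.1028, 0.3493]
tool_rot: [[0.527, 0.85, 0.0], [0.85, -0.527, 0.0], [0.0, 0.0, -1.0]]
force: [1.4, -0.4, 0.4]
finger_gap: 0.0499
gripper_force: 0.0
```

Request:
carry_out:
  xyz:
    - [0, 0, 0.04]
    - [0.022, 0.036, 0.01]
    - [0.022, 0.036, 0]
    - [0.022, 0.036, 0]
    - [0.022, 0.036, 0]
  yaw: [0, 0, 0, 0, 0]
  gripper: 0

```text
time_s: 15.28
tool_pos: [0.652, 0.248, 0.3976]
tool_rot: [[0.527, 0.85, -0.0], [0.85, -0.527, -0.0], [-0.0, 0.0, -1.0]]
force: [0.4, 0.0, 0.8]
finger_gap: 0.0046
gripper_force: 0.0
```

Request:
carry_out:
  xyz:
    - [0.022, 0.036, 0]
    - [0, 0, 0]
    - [0, 0, 0]
  yaw: [0, 0, 0]

```text
time_s: 15.65
tool_pos: [0.6734, 0.2824, 0.3975]
tool_rot: [[0.527, 0.85, -0.0], [0.85, -0.527, -0.0], [-0.0, -0.0, -1.0]]
force: [-0.3, -0.1, 0.4]
finger_gap: 0.0009
gripper_force: 0.0
```

```bash
python3 - <<'E'
from h import *
o=r.observe();print(o["tool_pos"],o["finger_gap"],o["joint_positions"])
a=r.capture("top")["img"][120:330,160:440]; b=r.capture("side")["img"][120:330,160:440]
cv2.imwrite("pics/p4.png",np.hstack([cv2.resize(x,(400,300)) for x in(a,b)]))
E
```

```text
[0.67336457 0.28240893 0.39750723] 0.0009149599555684857 [ 1.91069666e+01  3.64918665e+01  4.49891305e+01 -1.32625794e-02
  9.85376559e+01  5.09087349e+01]
```

View pics/p4.png

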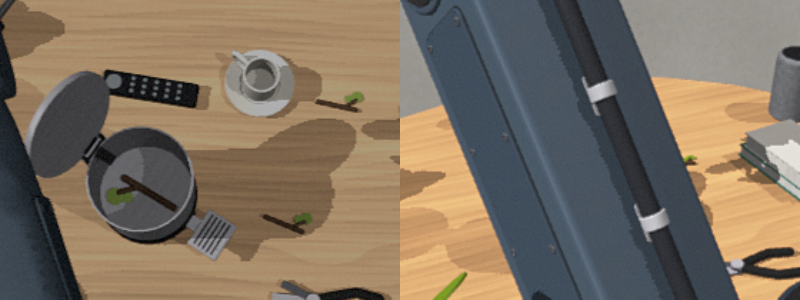

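The twig lies flat on the bin floor, with its stem at (148,193) and leaves at (118,195) in the left panel. The lid is still open at (70,125), and nothing else has moved.

Request:
carry_out:
  xyz:
    - [0, 0, -0.04]
    - [0, 0, -0.04]
    - [0, 0, -0.025]
    - [0, 0, 0]
  yaw: [0, 0, 0, 0]

```text
time_s: 16.25
tool_pos: [0.6728, 0.2819, 0.2917]
tool_rot: [[0.528, 0.85, -0.003], [0.85, -0.528, -0.001], [-0.002, -0.002, -1.0]]
force: [0.1, 1.7, 0.3]
finger_gap: 0.0003
gripper_force: 0.0
```

Request:
carry_out:
  xyz:
    - [-0.008, -0.013, 0]
    - [-0.008, -0.013, 0]
    - [-0.008, -0.013, 0]
    - [-0.008, -0.013, 0]
    - [-0.008, -0.013, 0]
  yaw: [0, 0, 0, 0, 0]

```text
time_s: 16.88
tool_pos: [0.6337, 0.2172, 0.2952]
tool_rot: [[0.527, 0.85, 0.003], [0.85, -0.527, 0.001], [0.002, 0.002, -1.0]]
force: [0.2, -0.3, 0.0]
finger_gap: 0.0006
gripper_force: 0.1
```

Request:
carry_out:
  xyz:
    - [-0.008, -0.013, 0]
    - [-0.008, -0.013, 0]
    - [-0.008, -0.013, 0]
    - [0, 0, 0]
  yaw: [0, 0, 0, 0]

```text
time_s: 17.38
tool_pos: [0.6092, 0.178, 0.2931]
tool_rot: [[0.528, 0.849, 0.0], [0.849, -0.528, 0.0], [0.0, 0.0, -1.0]]
force: [1.5, -0.4, -0.8]
finger_gap: 0.0003
gripper_force: 0.0
```

Request:
carry_out:
  xyz:
    - [0, 0, 0.04]
    - [0, 0, 0.04]
    - [0.01, 0.03, 0.02]
    - [0.01, 0.03, 0]
    - [0.01, 0.03, 0]
  yaw: [0, 0, 0, 0, 0]

```text
time_s: 18.0
tool_pos: [0.6399, 0.2701, 0.3928]
tool_rot: [[0.527, 0.85, 0.0], [0.85, -0.527, 0.0], [0.0, 0.0, -1.0]]
force: [0.0, 0.3, 0.3]
finger_gap: 0.0007
gripper_force: 0.0
```

Request:
carry_out:
  xyz:
    - [0.01, 0.04, 0]
    - [0.01, 0.04, 0]
    - [0, 0, 0]
    - [0, 0, 0]
    - [0, 0, 0]
  yaw: [0, 0, 0, 0, 0]

```text
time_s: 18.62
tool_pos: [0.6596, 0.3479, 0.3932]
tool_rot: [[0.528, 0.849, 0.001], [0.849, -0.528, 0.0], [0.0, 0.0, -1.0]]
force: [-0.2, 0.2, -0.0]
finger_gap: 0.0007
gripper_force: 0.0
```

```bash
python3 - <<'E'
from h import *
a=r.capture("top")["img"]; b=r.capture("side")["img"][120:330,160:440]
cv2.imwrite("pics/p5.png",np.hstack([cv2.resize(a,(400,300)),cv2.resize(a[120:330,160:440],(400,300))]))
E
```

```text
(no output)
```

View pics/p5.png

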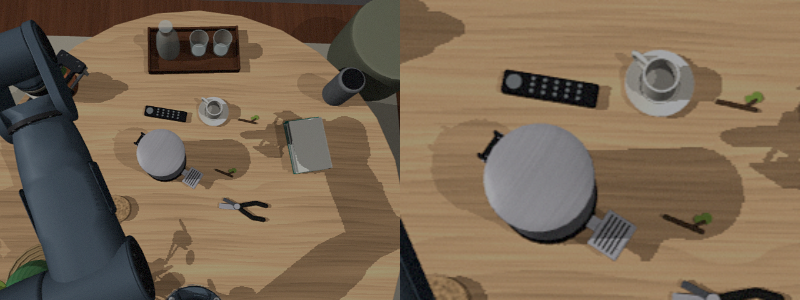

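The lid is shut, at (540,180) in the right panel. The large twig is gone from the table and everything else is in place. The arm is well clear of all of it.

```bash
python3 -c "
from bench import r
print(r.job_done())"
```

```text
the job is handed in; nothing more can be done
None
```

The job is handed in: the twig is in the pedal bin, the lid is shut, and in the last picture nothing else on the table had moved (about 19 s of the 70 s used).

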